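Check that a brake lever stops short of the bar

TASK

Check the brake lever on the bench stand by pushing it from outside with the backs or tips of your fingers, without pinching it: press it in towards the bar until it rests firmly on its stop, without forcing it, keep it there for a second, then back off so that it springs all the way out. Then press it fully in to its stop a second time and finish while still holding it there; leave the loose things around it where they lie.

Things in the scene. Friction and masses are not known exactly. Their poses are not given: they have to be found in the camera images.
- lever_press (a point): point on the centre line of the aluminium hand lever, 85 mm along it from its pivot, 95 mm above the table: a good place to push. Moves with the lever. The lever lies level, 12 mm thick, 20 mm tall, 125 mm long, an 18 mm ball at its free end. At rest +x is the push, towards the bar, +y runs to the free end, z up. Its outside face is 6 mm to -x; nothing stands within 80 mm in front of it.
- bar_grip (a point): centre of the black rubber grip (32 mm diameter, 118 mm long) on the steel bar, 95 mm above the table; it does not move. +x points from the lever to the bar, +y along the bar towards the lever's free end. At rest lever_press lies 79 mm to -x of this point, at the same y. The highest part of the stand is 118 mm above the table.
- brake_stand: fixed bench stand, place and turn vary: grey painted base plate 110 (x) by 250 (y) by 12 mm, two blue clamp blocks at y +-105 mm, a 22 mm steel bar level along y and a black lever mount. Origin: centre of the base's underside, on the table; x points away from the lever side. The lever's pivot is at x -35, y -55, z 95 mm; the lever runs from it to +y, in front (-x) of the bar.
- brake_lever (a joint): angle of the lever about its upright pivot, rad: 0 all the way out, growing as it is pressed to the bar, 0.36 where it meets its stop. A spring pushes it out: at lever_press about 2 N to start it, 8 N just at the stop. The lever itself flexes 0.3 mm per newton there. At the stop lever_press has moved about 32 mm and some 25 mm of air is left to the grip.
- screwdriver: red screwdriver, 180 mm long, 24 mm thick, lying loose beside the stand on the pivot side; origin under its middle, x along its length. Leave alone.
- marker_2: white felt marker with a red cap, 124 mm long, 14 mm thick, lying loose beside the stand on the free-end side; origin under its middle, x along its length. Leave alone.
- ferrule_2: cream ring, 23 mm diameter, 22 mm tall, standing loose behind the stand (bar side); origin under its centre. Leave alone.
- loupe: black eye loupe, 37 mm diameter, 22 mm tall, standing loose behind the stand (bar side); origin under its centre. Leave alone.
- ferrule_1: black ring, 23 mm diameter, 22 mm tall, standing loose in front of the lever's pivot; origin under its centre. Leave alone.

How it is judged:
By the outcome, as a careful person would: the job done as asked, in the order asked, and still so for the second after the job is handed in, while the arm keeps its last pose, push and grip.
It also fails if it takes over 40 s, if anything falls off the work surface, if the arm or the gripper's body presses on something with over 40 N, if the wrist force passes 120 N, or if a joint passes its speed limit or range.

ROBOT

A 6-joint arm with a two-finger parallel gripper is mounted at the origin on a cart in front of the work surface, level with it; the furniture and walls round the work are solid. World frame = base frame: x ahead of the robot, y to its left, z up, the work surface at z = 0. Lengths are in m, angles in rad, forces in N, time in s.
With the tool pointing down it reaches from about 0.35 to 0.725 m from the base axis. Payload 4.3 kg.
Tool frame: the origin (TCP) lies between the finger pads; the fingertips stand robot.nose_length ahead of it and the grasp point (between the pads) lies 11 mm behind it (robot.nose_length is the distance from the TCP to the fingertips, in m); z points along the fingers, x is the direction in which the jaws open and shut, and the axes are right-handed (so a half turn about z gives the same grasp; the last joint's range is limited). The gripper opens to 85 mm and grips with 20 to 120 N. Pads are 22 mm wide; open, the fingers measure 114 mm over their backs; the gripper's body (76 mm by 85 mm) begins 54 mm behind the grasp point. The pads swing forward as they close: fully open they stand 13 mm farther back than shut.
Start: joints at [1.143, 0.377, 0.081, 1.274, 0, 1.46], TCP at [0.18, 0.546, 0.239] pointing down, gripper open.
Joint ranges: [-2.72, 2.72], [-0.84, 1.66], [-1.02, 1.22], [-1.77, 2.12], [-1.37, 1.28], [-3.14, 3.14]. Speed limits (rad/s): [2.57, 2.57, 3.14, 3.14, 3.14, 3.14].

INTERFACE

Orientations are given as a unit quaternion [w, x, y, z].
In Python, from cell import robot gives the robot as it stands.
- The arm moves only by the tool carry_out, never from a script. Its arguments are lists of equal length, an entry for each row: "offset": the shift along the world's x, y, z in units of 40 mm (1.0 is 40 mm), a list of three; "rot": the turn, a rotation vector about the world's x, y, z in units of 6 degrees (1.0 is 6 degrees), a list of three; "gripper": the opening, from -1 (shut) to 1 (fully open). A call has exactly 5 rows; each row shifts and turns the commanded pose from where the row before left it; what a row does not reach is not made up. A row lasts 1/12 s, in which the tool goes at most 41.7 mm and 7.16 degrees, less where a joint would pass 70% of its speed; a pose out of reach is approached as far as the arm can. A call is refused whole if a number of a shift passes 1 or a number of a turn 1, either way. A call with a gripper value outside its range is refused whole. The fingers move at their own pace and stop on an object; "newtons" is the grip in N (left out, the last holds). Time passes only in rows, so rows that do not move let the fingers close, or fill a call up. It gives the time, the measured TCP pose, the force and the opening at its end, in the units of the state.
- robot.read_state(): the state, without advancing time (a new reading comes with each control period).
- robot.read_camera(name): name is "scene" or "top" or "wrist"; returns the picture (420x560x3 uint8, red, green, blue); there is no depth.
- robot.camera_info(name): a dict with "camera_matrix" (3x3 intrinsics, pixels), "rvec" (rotation vector, rad) and "tvec" (3), from world to camera coordinates, as OpenCV has them; the wrist camera has in their place "mount" (4x4, takes a point from camera to tool coordinates, whose origin is the TCP and whose axes are the tool frame's). Camera axes: x right, y down, z forward; pixel columns grow to the right and rows downward; lengths in m; the calibration is good to about 2 mm. A picture is of the moment at which its call begins: read the wrist's pose just before it. camera_info takes no time and is no camera call.
- robot.hand_in(): hands the job in, once; it reports no verdict.
The state is a dict: "time_s": time; "qpos": joint angles; "qd": joint speeds; "joint_torque": joint torques, N m; "tcp_pos": TCP position; "eef_rot": TCP orientation; "force": force on the tool from outside, world axes, zero at the start; "wrist_torque": the same for the moment, N m; "opening": opening from 0.0 (shut) to 1.0 (fully open).
Only numpy, scipy, OpenCV 4.12 (cv2) and the standard library are available. Lean on these libraries where they do the work, as an engineer would, in place of code of your own. Each camera call takes 0.05 s, during which the arm holds its last target.

## Working session

There is one attempt and no reset: what is moved stays moved. The work goes in short steps, Python scripts to look and compute and a tool call to move; the robot and the scene stay as the last step left them, time stands still between calls to the robot, and variables do not carry over. Pictures are saved under pics/ and viewed, and the job is handed in when it is done.

Besides the shell and the picture viewer there is one more tool, called after ">>>" by a JSON object that holds its "fn" and its "kwargs". carry_out: Moves the arm, as the interface text tells. Its arguments: {"type":"object","properties":{"offset":{"type":"array"},"rot":{"type":"array"},"gripper":{"type":"array"},"newtons":{"type":"number"}},"required":["offset","rot","gripper"]}

```bash
mkdir -p pics; ls; python3 - <<'E'
from cell import robot
import cv2
print(robot.read_state(), robot.nose_length)
for n in ("scene","top"):
    cv2.imwrite(f"pics/{n}0.png",cv2.cvtColor(robot.read_camera(n),cv2.COLOR_RGB2BGR))
    print(robot.camera_info(n))
print(robot.camera_info("wrist"))
E
```

```text
pics
{'time_s': 0.0, 'qpos': array([1.14268907e+00, 3.78092865e-01, 7.96330849e-02, 1.27444074e+00,
       2.72874001e-05, 1.46051557e+00]), 'qd': array([ 6.57549462e-04, -2.23605508e-04, -8.14709987e-04, -1.35276657e-03,
        7.47786007e-05, -8.45332172e-04]), 'joint_torque': array([-4.84761094e-04, -4.63604271e+01,  2.69875574e+01,  2.07055954e-02,
       -3.46836550e-04, -3.47072515e-06]), 'tcp_pos': array([0.17939148, 0.54561106, 0.23834667]), 'eef_rot': array([ 5.07429844e-04,  8.10092967e-01,  5.86300502e-01, -9.21740456e-04]), 'force': array([ 0.37097527, -0.12447518, -0.03064064]), 'wrist_torque': array([ 0.01233325, -0.02545956,  0.05007437]), 'opening': 1.00075258797248} 0.008
{'camera_matrix': array([[502.14983265,   0.        , 275.08392097],
       [  0.        , 502.14983265, 210.39580247],
       [  0.        ,   0.        ,   1.        ]]), 'rvec': array([ 1.12726637, -2.20685986,  1.09400888]), 'tvec': array([0.36030808, 0.32609582, 0.68671337])}
{'camera_matrix': array([[428.77735123,   0.        , 279.09101859],
       [  0.        , 428.77735123, 206.71486112],
       [  0.        ,   0.        ,   1.        ]]), 'rvec': array([ 2.21149226, -2.19782464,  0.0670767 ]), 'tvec': array([0.06748507, 0.56215996, 0.94360277])}
{'camera_matrix': array([[377.08543389,   0.        , 272.33096365],
       [  0.        , 377.08543389, 210.62320623],
       [  0.        ,   0.        ,   1.        ]]), 'mount': array([[ 9.99999748e-01,  7.08358912e-04, -4.49390709e-05,
        -2.16092432e-04],
       [-6.62841074e-04,  9.54633301e-01,  2.97783180e-01,
        -7.63878997e-02],
       [ 2.53837703e-04, -2.97783075e-01,  9.54633530e-01,
        -1.34847057e-01],
       [ 0.00000000e+00,  0.00000000e+00,  0.00000000e+00,
         1.00000000e+00]])}
```

View pics/scene0.png

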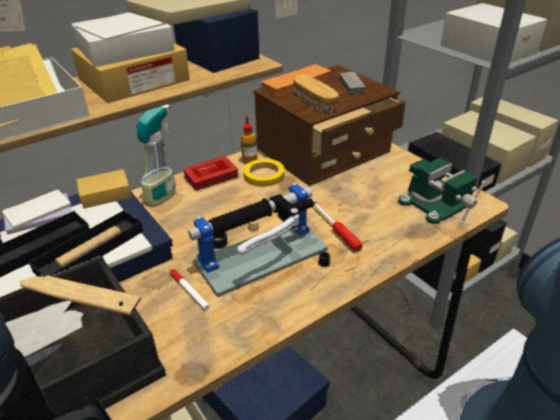

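View pics/top0.png

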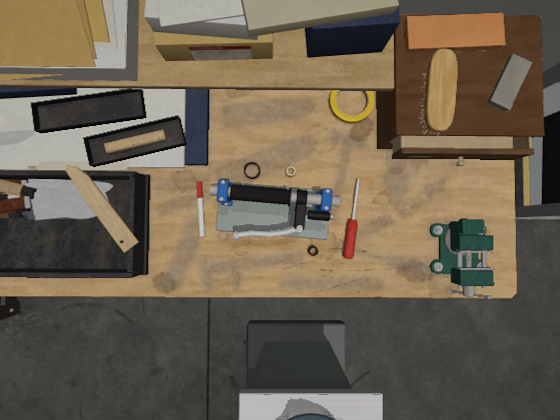

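```bash
cat > h.py <<'E'
import numpy as np, cv2
from cell import robot
def cam(n):
    c=robot.camera_info(n); R=cv2.Rodrigues(c['rvec'])[0]; return c['camera_matrix'],R,c['tvec']
def ray(n,uv,z):
    K,R,t=cam(n); o=-R.T@t; d=R.T@np.linalg.inv(K)@np.array([uv[0],uv[1],1.]); return o+d*(z-o[2])/d[2]
def proj(n,p):
    K,R,t=cam(n); q=K@(R@np.asarray(p)+t); return q[:2]/q[2]
E
python3 - <<'E'
from h import *
print(proj('top',[0,0,0]),proj('top',[.18,.546,.2]),proj('scene',[.18,.546,.2]))
for nm,uv,z in [('pivot',(300,229),.1),('tip',(237,234),.095),('blockL',(222,190),.118),('blockR',(326,200),.118),('ferr1',(313,250),.02),('mk',(200,210),.01)]: print(nm,ray('top',uv,z).round(4))
a=cv2.imread('pics/top0.png')[140:280,180:380]; cv2.imwrite('pics/c1.png',cv2.resize(a,None,fx=4,fy=4,interpolation=cv2.INTER_CUBIC))
a=cv2.imread('pics/scene0.png')[170:310,160:370]; cv2.imwrite('pics/c2.png',cv2.resize(a,None,fx=3.8,fy=3.8,interpolation=cv2.INTER_CUBIC))
E
```

```text
[309.75654016 462.16288275] [  5.83080005 419.47486253] [ 53.86958303 525.32036034]
pivot [0.5128 0.0296 0.1   ]
tip [0.5019 0.1572 0.095 ]
blockL [0.5893 0.1859 0.118 ]
blockR [ 0.5708 -0.0208  0.118 ]
ferr1 [ 0.4663 -0.0043  0.02  ]
mk [0.5534 0.2472 0.01  ]
```

View pics/c1.png

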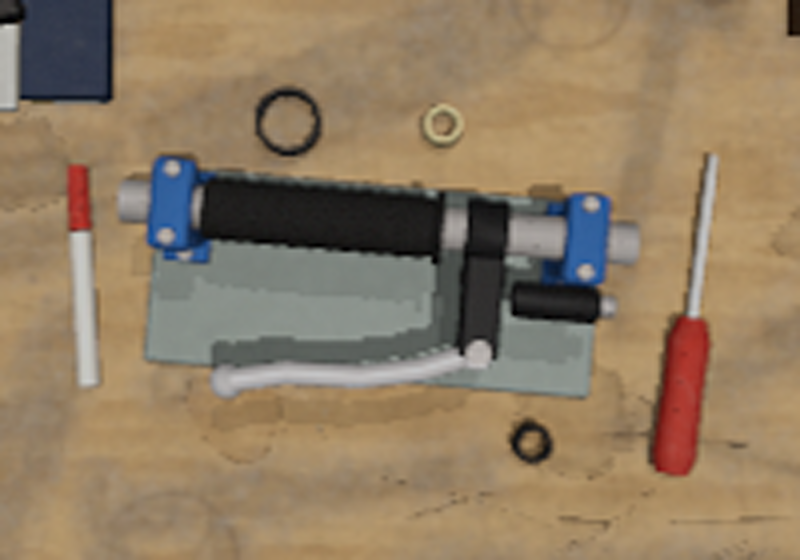

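View pics/c2.png

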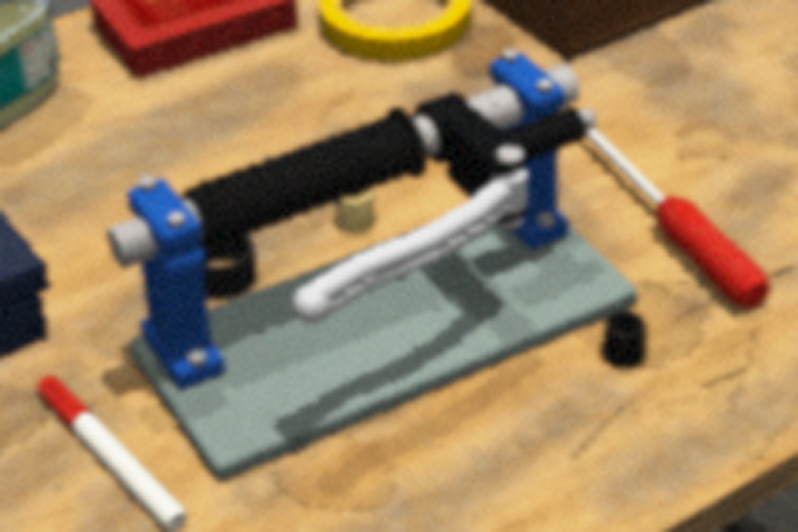

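```bash
python3 - <<'E'
from h import *
f=lambda x,y:(180+(x-1.5)/4,140+(y-1.5)/4)
P={}
for nm,uv,z in [('barL',(120,202),.095),('barR',(638,242),.095),('grip',(321,214),.095),('gripL',(200,208),.095),('gripR',(442,220),.095),('pivot',(478,353),.105),('ball',(224,382),.095),('cFL',(147,359),.012),('cFR',(588,397),.012),('levmid',(340,375),.095),('ferr1',(531,442),.022)]:
    P[nm]=ray('top',f(*uv),z); print(nm,P[nm].round(4))
y=P['barL']-P['barR'];y[2]=0;print(np.linalg.norm(y));y/=np.linalg.norm(y)
e=P['cFL']-P['cFR'];print('edge',np.linalg.norm(e),np.degrees(np.arctan2(e[1],e[0])),np.degrees(np.arctan2(y[1],y[0])))
x=np.array([y[1],-y[0],0])
print('x',x,'y',y)
for k in P: print(k,((P[k]-P['grip'])@x*1e3).round(1),((P[k]-P['grip'])@y*1e3).round(1))
print('lp',P['grip']-.079*x)
E
python3 - <<'E'
import cv2,numpy as np
a=cv2.imread('pics/top0.png'); h=cv2.cvtColor(a,cv2.COLOR_BGR2HSV)
for nm,lo,hi in (('blue',(100,120,60),(125,255,255)),):
    m=cv2.inRange(h,lo,hi); m[:170]=0;m[260:]=0;m[:,:205]=0;m[:,345:]=0
    n,l,s,c=cv2.connectedComponentsWithStats(m);print([(s[i],c[i]) for i in range(1,n) if s[i][4]>20])
E
```

```text
barL [0.5908 0.2138 0.095 ]
barR [ 0.5722 -0.0505  0.095 ]
grip [0.5854 0.1115 0.095 ]
gripL [0.588  0.1731 0.095 ]
gripR [0.5827 0.0497 0.095 ]
pivot [0.5151 0.0317 0.105 ]
ball [0.4996 0.16   0.095 ]
cFL [0.5105 0.21   0.012 ]
cFR [ 0.4907 -0.0353  0.012 ]
levmid [0.5035 0.1012 0.095 ]
ferr1 [ 0.4662 -0.0027  0.022 ]
0.2649523023390206
edge 0.246132096614488 85.406097574275 85.97014020155291
x [ 0.99752756 -0.07027635  0.        ] y [0.07027635 0.99752756 0.        ]
barL -1.8 102.5
barR -1.8 -162.5
grip 0.0 0.0
gripL -1.7 61.7
gripR 1.7 -61.8
pivot -64.5 -84.5
ball -89.0 42.3
cFL -81.7 93.0
cFR -84.1 -153.1
levmid -81.0 -16.0
ferr1 -110.9 -122.3
lp [0.50656448 0.11703281 0.095     ]
[(array([217, 179,  16,  27, 243], dtype=int32), array([223.49794239, 191.80246914])), (array([315, 189,  17,  23, 217], dtype=int32), array([324.65437788, 200.03225806]))]
```

>>> {"fn": "carry_out", "kwargs": {"offset": [[0.4, -0.72, 0], [0.4, -0.72, 0], [0.4, -0.72, 0], [0.4, -0.72, 0], [0.4, -0.72, 0]], "rot": [[0, 0, -0.84], [0, 0, -0.84], [0, 0, -0.84], [0, 0, -0.84], [0, 0, -0.84]], "gripper": [-1, -1, -1, -1, -1], "newtons": 20}}

```text
time_s: 0.52
tcp_pos: [0.2598, 0.4006, 0.2388]
eef_rot: [0.0, 0.919, 0.394, -0.0]
force: [1.0, -0.2, 0.4]
opening: 0.302
```

>>> {"fn": "carry_out", "kwargs": {"offset": [[0.4, -0.72, 0], [0.4, -0.72, 0], [0.4, -0.72, 0], [0.4, -0.72, 0], [0.4, -0.72, 0]], "rot": [[0, 0, -0.84], [0, 0, -0.84], [0, 0, -0.84], [0, 0, -0.84], [0, 0, -0.84]], "gripper": [-1, -1, -1, -1, -1]}}

```text
time_s: 0.93
tcp_pos: [0.3398, 0.2566, 0.2391]
eef_rot: [0.0, 0.983, 0.184, -0.0]
force: [1.4, -0.4, -0.6]
opening: 0.001
```

>>> {"fn": "carry_out", "kwargs": {"offset": [[0.4, -0.72, 0], [0.4, -0.72, 0], [0.4, -0.72, 0], [0.4, -0.72, 0], [0.4, -0.72, 0]], "rot": [[0, 0, -0.84], [0, 0, -0.84], [0, 0, -0.84], [0, 0, -0.84], [0, 0, -0.84]], "gripper": [-1, -1, -1, -1, -1]}}

```text
time_s: 1.35
tcp_pos: [0.4198, 0.1126, 0.2391]
eef_rot: [0.0, 0.999, -0.035, -0.0]
force: [0.4, 1.0, 0.3]
opening: 0.001
```

>>> {"fn": "carry_out", "kwargs": {"offset": [[0.1, 0.12, -0.79], [0.1, 0, -0.79], [0.1, 0, -0.79], [0, 0, -0.79], [0, 0, -0.79]], "rot": [[0, 0, 0], [0, 0, 0], [0, 0, 0], [0, 0, 0], [0, 0, 0]], "gripper": [-1, -1, -1, -1, -1]}}

```text
time_s: 1.77
tcp_pos: [0.4316, 0.1188, 0.0798]
eef_rot: [-0.0, 0.999, -0.033, 0.0]
force: [0.4, 0.2, -0.4]
opening: 0.001
```

```bash
python3 - <<'E'
from h import *
s=robot.read_state(); print(s['tcp_pos'],s['force'])
a=cv2.cvtColor(robot.read_camera('scene'),cv2.COLOR_RGB2BGR)[130:330,130:400]; cv2.imwrite('pics/c3.png',cv2.resize(a,None,fx=2.9,fy=2.9,interpolation=cv2.INTER_CUBIC))
a=cv2.cvtColor(robot.read_camera('wrist'),cv2.COLOR_RGB2BGR); cv2.imwrite('pics/w3.png',a)
E
```

```text
[0.43155364 0.11879741 0.07981247] [ 0.41063033  0.22964853 -0.38664873]
```

View pics/c3.png

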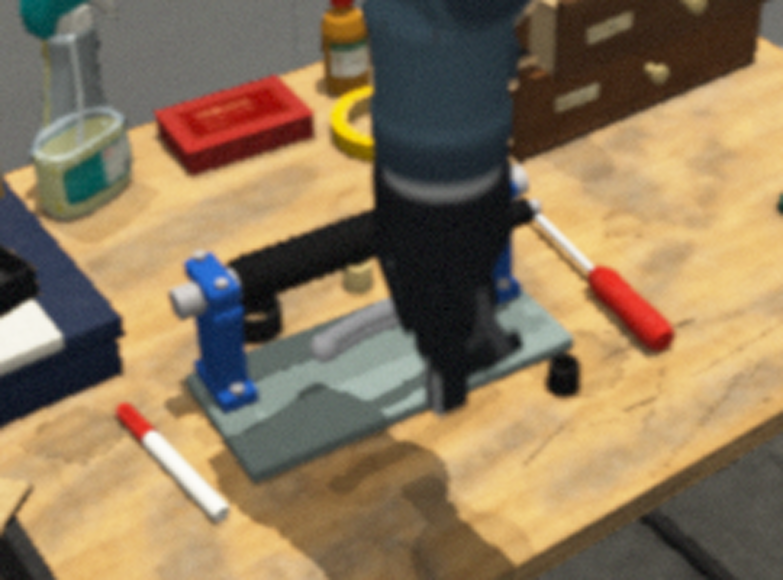

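View pics/w3.png

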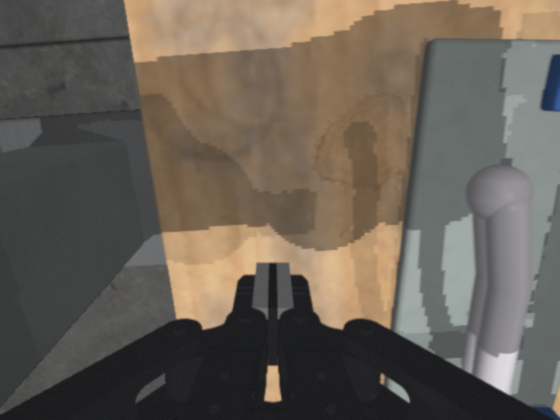

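>>> {"fn": "carry_out", "kwargs": {"offset": [[0.25, -0.02, 0.17], [0.25, -0.02, 0], [0.25, -0.02, 0], [0.25, -0.02, 0], [0, 0, 0]], "rot": [[0, 0, 0], [0, 0, 0], [0, 0, 0], [0, 0, 0], [0, 0, 0]], "gripper": [-1, -1, -1, -1, -1]}}

```text
time_s: 2.28
tcp_pos: [0.4754, 0.1158, 0.0894]
eef_rot: [-0.0, 0.999, -0.034, 0.002]
force: [-0.1, 0.7, -0.2]
opening: -0.002
```

```bash
python3 - <<'E'
from h import *
s=robot.read_state(); print(s['tcp_pos'],s['force'])
a=cv2.cvtColor(robot.read_camera('wrist'),cv2.COLOR_RGB2BGR); cv2.imwrite('pics/w4.png',a)
a=cv2.cvtColor(robot.read_camera('scene'),cv2.COLOR_RGB2BGR)[130:330,130:400]; cv2.imwrite('pics/c4.png',cv2.resize(a,None,fx=2.9,fy=2.9,interpolation=cv2.INTER_CUBIC))
E
```

```text
[0.47544662 0.11583567 0.08944827] [-0.10752147  0.69611565 -0.15647845]
```

View pics/w4.png

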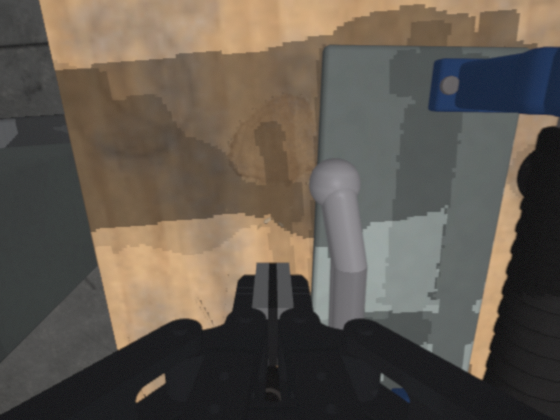

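View pics/c4.png

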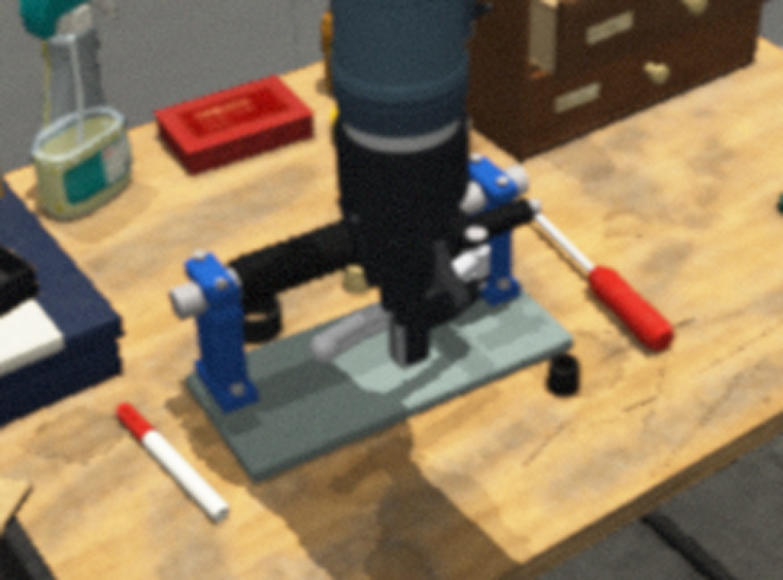

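>>> {"fn": "carry_out", "kwargs": {"offset": [[0.1, -0.007, 0], [0.1, -0.007, 0], [0.1, -0.007, 0], [0.1, -0.007, 0], [0, 0, 0]], "rot": [[0, 0, 0], [0, 0, 0], [0, 0, 0], [0, 0, 0], [0, 0, 0]], "gripper": [-1, -1, -1, -1, -1]}}

```text
time_s: 2.8
tcp_pos: [0.4872, 0.1153, 0.0878]
eef_rot: [-0.001, 0.999, -0.033, -0.001]
force: [-3.4, 2.8, 1.0]
opening: -0.003
```

>>> {"fn": "carry_out", "kwargs": {"offset": [[0.1, -0.007, 0], [0.1, -0.007, 0], [0.1, -0.007, 0], [0, 0, 0], [0, 0, 0]], "rot": [[0, 0, 0], [0, 0, 0], [0, 0, 0], [0, 0, 0], [0, 0, 0]], "gripper": [-1, -1, -1, -1, -1]}}

```text
time_s: 3.22
tcp_pos: [0.4972, 0.1155, 0.0874]
eef_rot: [-0.002, 0.999, -0.033, -0.002]
force: [-5.7, 6.8, 2.1]
opening: -0.003
```

```bash
python3 - <<'E'
from h import *
s=robot.read_state(); print(s['tcp_pos'],s['force'],s['wrist_torque'])
a=cv2.cvtColor(robot.read_camera('wrist'),cv2.COLOR_RGB2BGR); cv2.imwrite('pics/w5.png',a)
a=cv2.cvtColor(robot.read_camera('scene'),cv2.COLOR_RGB2BGR)[170:300,190:360]; cv2.imwrite('pics/c5.png',cv2.resize(a,None,fx=4.5,fy=4.5,interpolation=cv2.INTER_CUBIC))
a=cv2.cvtColor(robot.read_camera('top'),cv2.COLOR_RGB2BGR)[140:280,180:380]; cv2.imwrite('pics/t5.png',cv2.resize(a,None,fx=4,fy=4,interpolation=cv2.INTER_CUBIC))
print(robot.read_state()['force'])
E
```

```text
[0.49721971 0.11551925 0.08738893] [-5.65833435  6.84528282  2.14160672] [1.06506449 1.04363794 0.02536435]
[-5.24210008  4.87302737  2.16422851]
```

View pics/w5.png

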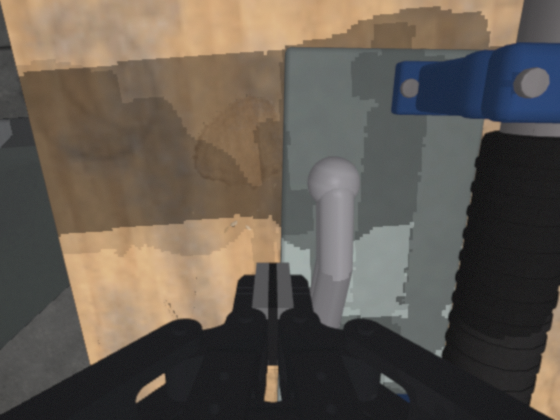

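View pics/c5.png

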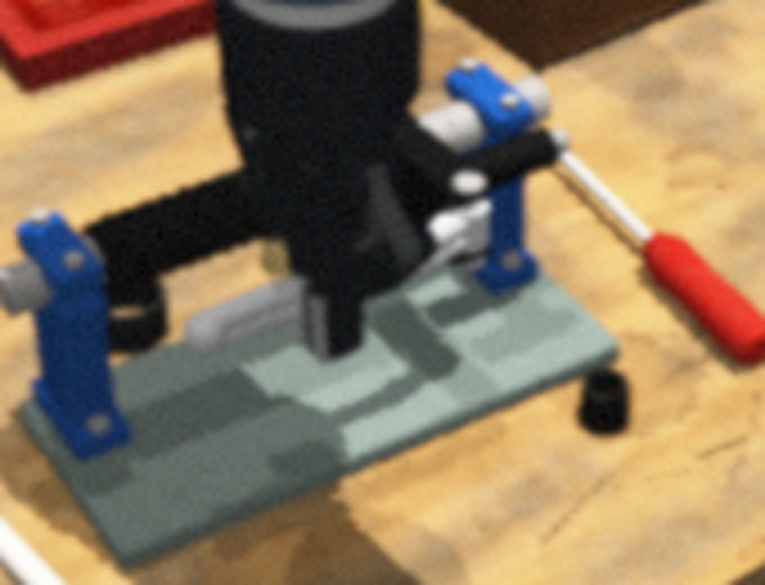

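View pics/t5.png

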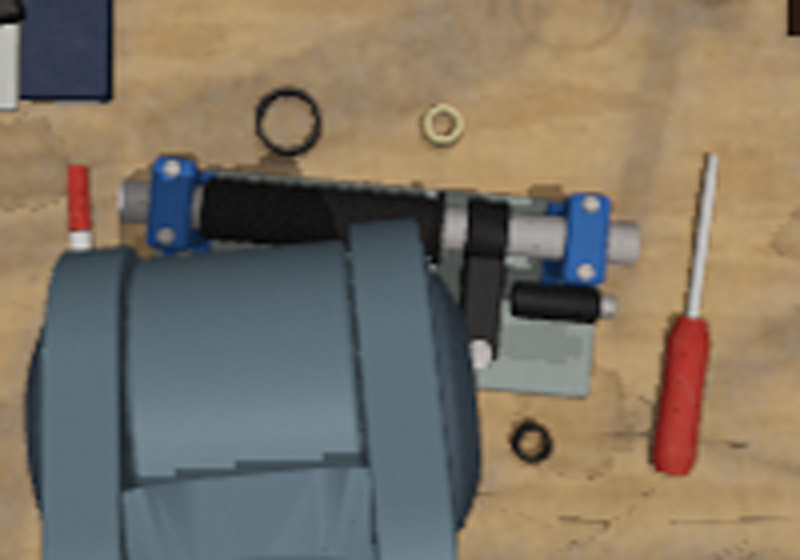

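>>> {"fn": "carry_out", "kwargs": {"offset": [[0.08, 0.02, 0], [0.08, 0.02, 0], [0.08, 0, 0], [0, 0, 0], [0, 0, 0]], "rot": [[0, 0, 0], [0, 0, 0], [0, 0, 0], [0, 0, 0], [0, 0, 0]], "gripper": [-1, -1, -1, -1, -1]}}

```text
time_s: 3.78
tcp_pos: [0.5058, 0.1159, 0.0871]
eef_rot: [-0.0, 0.999, -0.033, -0.003]
force: [-7.8, 1.5, 3.0]
opening: 0.0
```

>>> {"fn": "carry_out", "kwargs": {"offset": [[0.05, 0, 0], [0.05, 0, 0], [0, 0, 0], [0, 0, 0], [0, 0, 0]], "rot": [[0, 0, 0], [0, 0, 0], [0, 0, 0], [0, 0, 0], [0, 0, 0]], "gripper": [-1, -1, -1, -1, -1]}}

```text
time_s: 4.2
tcp_pos: [0.5092, 0.1157, 0.087]
eef_rot: [0.0, 0.999, -0.033, -0.004]
force: [-8.7, 2.1, 3.8]
opening: 0.001
```

>>> {"fn": "carry_out", "kwargs": {"offset": [[0.05, 0, 0], [0.05, 0, 0], [0, 0, 0], [0, 0, 0], [0, 0, 0]], "rot": [[0, 0, 0], [0, 0, 0], [0, 0, 0], [0, 0, 0], [0, 0, 0]], "gripper": [-1, -1, -1, -1, -1]}}

```text
time_s: 4.62
tcp_pos: [0.5127, 0.1154, 0.0868]
eef_rot: [0.0, 0.999, -0.033, -0.004]
force: [-8.6, 1.2, 3.7]
opening: -0.001
```

>>> {"fn": "carry_out", "kwargs": {"offset": [[0.05, 0, 0], [0.05, 0, 0], [0, 0, 0], [0, 0, 0], [0, 0, 0]], "rot": [[0, 0, 0], [0, 0, 0], [0, 0, 0], [0, 0, 0], [0, 0, 0]], "gripper": [-1, -1, -1, -1, -1]}}

```text
time_s: 5.03
tcp_pos: [0.5152, 0.1151, 0.0864]
eef_rot: [0.001, 0.999, -0.033, -0.006]
force: [-12.4, 1.2, 4.8]
opening: 0.0
```

>>> {"fn": "carry_out", "kwargs": {"offset": [[0.04, 0, 0], [0, 0, 0], [0, 0, 0], [0, 0, 0], [0, 0, 0]], "rot": [[0, 0, 0], [0, 0, 0], [0, 0, 0], [0, 0, 0], [0, 0, 0]], "gripper": [-1, -1, -1, -1, -1]}}

```text
time_s: 5.45
tcp_pos: [0.5157, 0.1151, 0.0862]
eef_rot: [0.001, 0.999, -0.033, -0.007]
force: [-13.0, 0.4, 6.0]
opening: 0.005
```

```bash
python3 - <<'E'
from h import *
a=cv2.cvtColor(robot.read_camera('wrist'),cv2.COLOR_RGB2BGR); cv2.imwrite('pics/w6.png',a)
for i in range(2):
    s=robot.read_state(); print(s['tcp_pos'],s['force'],s['time_s']); robot.read_camera('wrist')
E
```

```text
[0.51572625 0.11503776 0.08620896] [-13.78822659   0.08288303   6.27974939] 5.5
[0.51575938 0.11506826 0.08623786] [-12.73282679   0.02598391   6.01195531] 5.55
```

View pics/w6.png

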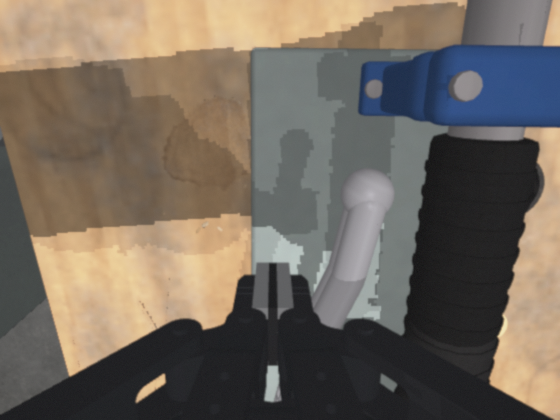

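>>> {"fn": "carry_out", "kwargs": {"offset": [[0.03, 0, 0], [0, 0, 0], [0, 0, 0], [0, 0, 0], [0, 0, 0]], "rot": [[0, 0, 0], [0, 0, 0], [0, 0, 0], [0, 0, 0], [0, 0, 0]], "gripper": [-1, -1, -1, -1, -1]}}

```text
time_s: 6.02
tcp_pos: [0.5161, 0.115, 0.086]
eef_rot: [0.001, 0.999, -0.033, -0.007]
force: [-15.6, -0.6, 6.3]
opening: -0.003
```

>>> {"fn": "carry_out", "kwargs": {"offset": [[0, 0, 0], [0, 0, 0], [0, 0, 0], [0, 0, 0], [0, 0, 0]], "rot": [[0, 0, 0], [0, 0, 0], [0, 0, 0], [0, 0, 0], [0, 0, 0]], "gripper": [-1, -1, -1, -1, -1]}}

```text
time_s: 6.43
tcp_pos: [0.5161, 0.115, 0.086]
eef_rot: [0.001, 0.999, -0.033, -0.007]
force: [-15.8, -0.3, 6.6]
opening: -0.001
```

>>> {"fn": "carry_out", "kwargs": {"offset": [[0, 0, 0], [0, 0, 0], [0, 0, 0], [0, 0, 0], [0, 0, 0]], "rot": [[0, 0, 0], [0, 0, 0], [0, 0, 0], [0, 0, 0], [0, 0, 0]], "gripper": [-1, -1, -1, -1, -1]}}

```text
time_s: 6.85
tcp_pos: [0.5162, 0.115, 0.086]
eef_rot: [0.001, 0.999, -0.033, -0.007]
force: [-14.9, -0.3, 6.7]
opening: 0.004
```

>>> {"fn": "carry_out", "kwargs": {"offset": [[0, 0, 0], [0, 0, 0], [0, 0, 0], [0, 0, 0], [0, 0, 0]], "rot": [[0, 0, 0], [0, 0, 0], [0, 0, 0], [0, 0, 0], [0, 0, 0]], "gripper": [-1, -1, -1, -1, -1]}}

```text
time_s: 7.27
tcp_pos: [0.5162, 0.115, 0.086]
eef_rot: [0.001, 0.999, -0.033, -0.007]
force: [-15.5, -0.1, 7.5]
opening: 0.002
```

>>> {"fn": "carry_out", "kwargs": {"offset": [[-0.15, 0, 0], [-0.3, 0, 0], [-0.3, 0, 0], [-0.3, 0, 0], [-0.3, 0, 0]], "rot": [[0, 0, 0], [0, 0, 0], [0, 0, 0], [0, 0, 0], [0, 0, 0]], "gripper": [-1, -1, -1, -1, -1]}}

```text
time_s: 7.68
tcp_pos: [0.4695, 0.1151, 0.088]
eef_rot: [0.0, 0.999, -0.033, 0.0]
force: [-0.1, -0.8, 0.5]
opening: 0.002
```

>>> {"fn": "carry_out", "kwargs": {"offset": [[0, 0, 0], [0, 0, 0], [0, 0, 0], [0, 0, 0], [0, 0, 0]], "rot": [[0, 0, 0], [0, 0, 0], [0, 0, 0], [0, 0, 0], [0, 0, 0]], "gripper": [-1, -1, -1, -1, -1]}}

```text
time_s: 8.1
tcp_pos: [0.4711, 0.1154, 0.0883]
eef_rot: [0.0, 0.999, -0.033, 0.001]
force: [-1.1, -0.1, 0.3]
opening: 0.001
```

```bash
python3 - <<'E'
from h import *
s=robot.read_state(); print(s['tcp_pos'],s['force'],s['time_s'])
a=cv2.cvtColor(robot.read_camera('wrist'),cv2.COLOR_RGB2BGR); cv2.imwrite('pics/w7.png',a)
E
```

```text
[0.47112616 0.11544355 0.08826566] [-1.07411908 -0.06202501  0.32066932] 8.1
```

View pics/w7.png

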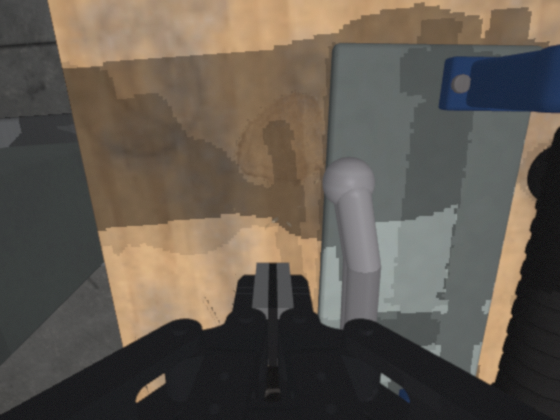

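>>> {"fn": "carry_out", "kwargs": {"offset": [[0.2, 0, 0], [0.15, 0, 0], [0.15, 0, 0], [0.15, 0, 0], [0.15, 0, 0]], "rot": [[0, 0, 0], [0, 0, 0], [0, 0, 0], [0, 0, 0], [0, 0, 0]], "gripper": [-1, -1, -1, -1, -1]}}

```text
time_s: 8.57
tcp_pos: [0.5005, 0.1171, 0.0875]
eef_rot: [-0.002, 0.999, -0.033, -0.002]
force: [-6.1, 6.6, 3.3]
opening: 0.002
```

>>> {"fn": "carry_out", "kwargs": {"offset": [[0.12, 0, 0], [0.12, 0, 0], [0.1, 0, 0], [0.08, 0, 0], [0, 0, 0]], "rot": [[0, 0, 0], [0, 0, 0], [0, 0, 0], [0, 0, 0], [0, 0, 0]], "gripper": [-1, -1, -1, -1, -1]}}

```text
time_s: 8.98
tcp_pos: [0.5154, 0.1165, 0.0869]
eef_rot: [-0.001, 0.999, -0.033, -0.004]
force: [-9.8, 3.5, 5.0]
opening: 0.0
```

>>> {"fn": "carry_out", "kwargs": {"offset": [[0.05, 0, 0], [0.05, 0, 0], [0.03, 0, 0], [0, 0, 0], [0, 0, 0]], "rot": [[0, 0, 0], [0, 0, 0], [0, 0, 0], [0, 0, 0], [0, 0, 0]], "gripper": [-1, -1, -1, -1, -1]}}

```text
time_s: 9.4
tcp_pos: [0.5171, 0.1163, 0.0861]
eef_rot: [-0.001, 0.999, -0.033, -0.007]
force: [-15.4, 4.1, 7.5]
opening: -0.001
```

Back at the stop, with the same force and position as the first press. I'll let it settle, then check.

>>> {"fn": "carry_out", "kwargs": {"offset": [[0, 0, 0], [0, 0, 0], [0, 0, 0], [0, 0, 0], [0, 0, 0]], "rot": [[0, 0, 0], [0, 0, 0], [0, 0, 0], [0, 0, 0], [0, 0, 0]], "gripper": [-1, -1, -1, -1, -1]}}

```text
time_s: 9.82
tcp_pos: [0.5171, 0.1164, 0.0862]
eef_rot: [-0.001, 0.999, -0.033, -0.007]
force: [-14.8, 3.2, 6.3]
opening: -0.001
```

>>> {"fn": "carry_out", "kwargs": {"offset": [[0, 0, 0], [0, 0, 0], [0, 0, 0], [0, 0, 0], [0, 0, 0]], "rot": [[0, 0, 0], [0, 0, 0], [0, 0, 0], [0, 0, 0], [0, 0, 0]], "gripper": [-1, -1, -1, -1, -1]}}

```text
time_s: 10.23
tcp_pos: [0.5171, 0.1163, 0.0862]
eef_rot: [-0.001, 0.999, -0.033, -0.007]
force: [-15.3, 3.0, 7.0]
opening: -0.002
```

```bash
python3 - <<'E'
from h import *
s=robot.read_state(); print(s['tcp_pos'],s['force'],s['time_s'])
a=cv2.cvtColor(robot.read_camera('wrist'),cv2.COLOR_RGB2BGR); b=cv2.cvtColor(robot.read_camera('scene'),cv2.COLOR_RGB2BGR)
cv2.imwrite('pics/w8.png',cv2.resize(np.hstack([a,b]),(800,300)))
E
```

```text
[0.51710556 0.11633759 0.08618569] [-15.2907859    3.02200389   7.03090275] 10.2333
```

View pics/w8.png

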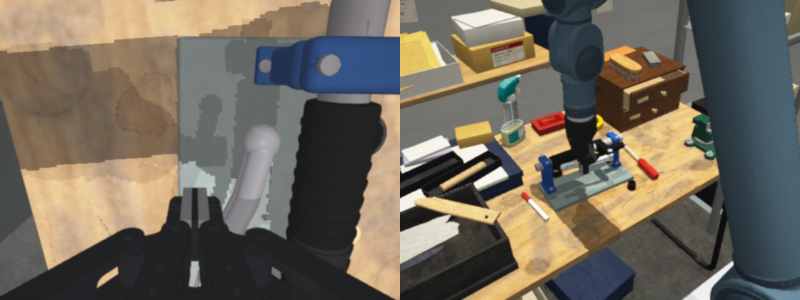

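The wrist view shows the lever at its stop again, with the ball at about (262,138) in the halved picture. There is still air between it and the grip, and the loose things are where they were.

```bash
python3 -c "
from cell import robot
print(robot.hand_in())"
```

```text
the job is handed in; nothing more can be done
None
```

I pressed the lever in to its stop twice with the backs of the shut fingers and handed the job in at about 10.3 s, still holding it there.

- **First press:** I held it at the stop for over a second at about 15 N. The force rose steeply at about 32 mm of travel, which is where the stop should be.
- **Release:** I backed off about 11 mm clear of the lever. The wrist picture showed it fully out again, in the same place as before the press.
- **Second press:** It settled at about 15 N with the TCP at x = 0.517, within 1 mm of the first press. The wrist picture showed the lever at its stop with air left before the grip.
- **Loose things:** The screwdriver, marker and ferrule_1 had not moved in the last scene picture. The loupe and ferrule_2 were hidden behind the stand and arm in that view. I never moved near them.
- **One oddity:** A sideways force of up to about 7 N showed mid-stroke in both presses. I took it to be the lever rubbing along the finger. It dropped to about 0 N in the first hold and 3 N in the second. About 7 N of upward force stayed in both holds.

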